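# Stand the brown bottles in their spill trays

### The job

Stand each of the four brown glass bottles in a white spill tray of its own: the two slim vials in the two small trays and the two wider bottles in the two large trays, upright and flat on the tray's floor. It does not matter which of two like trays a bottle gets. Set them down rather than dropping or tipping them, and leave the two clear glass weighing bottles where they stand.

Things in the scene. Friction and masses are not known exactly. Their poses are not given: they have to be found in the camera images.
- vial_a: slim brown glass screw vial with a black cap, standing upright on the worktop: round body 23 mm in diameter and 47 mm high, cap 22 mm in diameter above it, 58 mm high in all, about 30 g, balance point some 28 mm up (held below that it can swing over between the fingers). Origin at the centre of its underside, z up its axis. Belongs in a small tray.
- vial_b: slim brown glass screw vial with a black cap, standing upright on the worktop: round body 23 mm in diameter and 47 mm high, cap 22 mm in diameter above it, 58 mm high in all, about 30 g, balance point some 28 mm up (held below that it can swing over between the fingers). Origin at the centre of its underside, z up its axis. Belongs in a small tray.
- bottle_a: brown glass reagent bottle with a narrow neck and a black cap and a label round it, standing upright on the worktop: round body 34 mm in diameter up to about 45 mm, then sloping to the neck, cap 20 mm in diameter from z = 58 mm to the top at 72 mm, about 50 g, balance point some 31 mm up (held below that it can swing over between the fingers). Origin at the centre of its underside, z up its axis. Belongs in a large tray.
- bottle_b: brown glass reagent bottle with a narrow neck and a red cap and a label round it, standing upright on the worktop: round body 34 mm in diameter up to about 45 mm, then sloping to the neck, cap 20 mm in diameter from z = 58 mm to the top at 72 mm, about 50 g, balance point some 31 mm up (held below that it can swing over between the fingers). Origin at the centre of its underside, z up its axis. Belongs in a large tray.
- weighing_a: clear glass weighing bottle with a glass knob on its lid and grey-brown contents, 43 mm in diameter and 53 mm high, loose, standing upright. Origin at the centre of its underside. Not part of the job: it stays where it stands.
- weighing_b: clear glass weighing bottle with a glass knob on its lid and grey-brown contents, 47 mm in diameter and 48 mm high, loose, standing upright. Origin at the centre of its underside. Not part of the job: it stays where it stands.
- small_tray_a: small square white spill tray, open at the top, fixed to the worktop: 48 mm outside, 42 mm inside, rim 12 mm above the worktop (wall 3 mm), flat floor 4 mm above the worktop. Origin at its centre on the worktop (z = 0), x and y along its sides, z up.
- small_tray_b: small square white spill tray, open at the top, fixed to the worktop: 48 mm outside, 42 mm inside, rim 12 mm above the worktop (wall 3 mm), flat floor 4 mm above the worktop. Origin at its centre on the worktop (z = 0), x and y along its sides, z up.
- large_tray_a: large square white spill tray, open at the top, fixed to the worktop: 66 mm outside, 60 mm inside, rim 12 mm above the worktop (wall 3 mm), flat floor 4 mm above the worktop. Origin at its centre on the worktop (z = 0), x and y along its sides, z up.
- large_tray_b: large square white spill tray, open at the top, fixed to the worktop: 66 mm outside, 60 mm inside, rim 12 mm above the worktop (wall 3 mm), flat floor 4 mm above the worktop. Origin at its centre on the worktop (z = 0), x and y along its sides, z up.
Not all that is in view belongs to the job. What is shaped like the bottle_b but purple or yellow is not meant.

How it is judged:
By the outcome, as a careful person would: the job done as asked, in the order asked, and still so for the second after the job is handed in, with the robot touching nothing.
It also fails if it takes over 102 s, if anything falls off the work surface, if the arm or the gripper's body presses on something with over 40 N, if the wrist force passes 120 N, or if a joint passes its speed limit or range.

### The arm

A 6-joint arm with a two-finger parallel gripper is mounted at the origin on a cart in front of the work surface, level with it; the furniture and walls round the work are solid. World frame = base frame: x ahead of the robot, y to its left, z up, the work surface at z = 0. Lengths are in m, angles in degrees, forces in N, time in s.
With the tool pointing down it reaches from about 0.3 to 0.75 m from the base axis. Payload 8.5 kg.
Tool frame: the origin (TCP) lies at the very end of the fingers, on their centre line; the grasp point (between the pads) lies 19 mm behind it (env.tcp_to_grasp is the distance from the TCP to the grasp point, in m); z points along the fingers, y is the line along which they close (so a half turn about z gives the same grasp; the last joint's range is limited). The gripper opens to 85 mm and grips with 20 to 120 N. Pads are 22 mm wide; open, the fingers measure 114 mm over their backs; the gripper's body (76 mm by 85 mm) begins 54 mm behind the grasp point. The pads swing forward as they close: fully open they stand 13 mm farther back than shut.
Start: joints at [64.899, 21.807, 74.336, -0, 83.858, -12.336], TCP at [0.122, 0.536, 0.231] pointing down, gripper open.
Joint ranges: [-178.18, 178.18], [-50.72, 133.34], [12.68, 142.11], [-81.47, 261.47], [9.98, 163.14], [-165.26, 165.26]. Speed limits (degrees/s): [136.94, 136.94, 180, 180, 180, 180].

### API

Orientations are given as a 3x3 rotation matrix whose columns are the frame's x, y, z axes.
In Python, from rig import status, get_image, env gives the robot as it stands.
- The arm moves only by the shell command python3 -m handwheel 'ROWS' [FORCE]. ROWS is text: rows parted by semicolons, each of 7 numbers parted by spaces: the shift along the world's x, y, z in cm, then the turn, a rotation vector about the world's x, y, z in degrees, then the opening, from 0 (shut) to 1 (fully open). In form: dx dy dz wx wy wz gripper; .... A call has 1 to 8 rows; each row is the pose to reach, as a shift and turn from the pose commanded when the call began; what a row does not reach only later rows make up. A row lasts 1/12 s, in which the tool goes at most 41.7 mm and 7.16 degrees, less where a joint would pass 70% of its speed; a pose out of reach is approached as far as the arm can. A call with a gripper value outside its range is refused whole. The fingers move at their own pace and stop on an object; FORCE is the grip in N (left out, the last holds). Time passes only in rows, so rows that repeat a pose let the fingers close. It gives the time, the measured TCP pose, the force, the opening and the grip force at its end, in the units of the state.
- status.observe(): the state, without advancing time (a new reading comes with each control period).
- get_image(name): name is "scene" or "top"; returns a dict with "color" (480x640x3 uint8, red, green, blue), "vertical_fov" (degrees; the focal length in pixels is half the picture's height over the tangent of half this angle, whatever the lens; pixels are square), "cx", "cy" (the principal point, pixels), "xyz" and "orientation" of the camera in the world. Camera axes: x right, y down, z forward; pixel columns grow to the right and rows downward; lengths in m; the calibration is good to about 2 mm. A picture is of the moment at which its call begins. There is no depth.
- env.close_job(): hands the job in; it is judged then, once.
The state is a dict: "time_s": time; "q": joint angles; "qvel": joint speeds; "joint_efforts": joint torques, N m; "position": TCP position; "tool_rot": TCP orientation; "ft_force": force on the tool from outside, world axes, zero at the start; "wrist_torque": the same for the moment, N m; "grip_width": finger opening in m; "gripper_force": force on a finger pad.
Only numpy, scipy, OpenCV 4.12 (cv2) and the standard library are available. Lean on these libraries where they do the work, as an engineer would, in place of code of your own. Each camera call takes 0.05 s, during which the arm holds its last target. There are 200 camera calls.

## Working session

There is one attempt and no reset: what is moved stays moved. The work goes in short steps, Python scripts to look and compute and a shell command to move; the robot and the scene stay as the last step left them, time stands still between calls to the robot, and variables do not carry over. Pictures are saved under pics/ and viewed, at most 14 in all, crops included, and the job is handed in when it is done.

```bash
mkdir -p pics; ls; python3 - <<'E'
from rig import status,get_image,env
import cv2,numpy as np
for n in("scene","top"):
    d=get_image(n);cv2.imwrite(f"pics/{n}0.png",d["color"][:,:,::-1]);print(n,{k:(np.round(v,4).tolist() if not np.isscalar(v) else v) for k,v in d.items() if k!="color"})
s=status.observe();print(s["time_s"],s["position"],s["tool_rot"],s["grip_width"],env.tcp_to_grasp)
E
```

```text
pics
scene {'vertical_fov': 48.09878216702892, 'cx': 320.53723372270014, 'cy': 241.25406184411716, 'xyz': [-0.2917, -0.4851, 0.7467], 'orientation': [[0.5905, -0.474, 0.6531], [-0.8067, -0.3679, 0.4624], [0.0211, -0.8, -0.5996]]}
top {'vertical_fov': 53.85702352915438, 'cx': 317.14399381003506, 'cy': 238.27445807232596, 'xyz': [0.4055, 0.0483, 1.1145], 'orientation': [[0.0209, -0.9966, 0.0793], [-0.9994, -0.0231, -0.0258], [0.0275, -0.0787, -0.9965]]}
0.1 [0.12144239 0.53617452 0.23079428] [[-9.75274362e-01  2.20996912e-01 -5.31831975e-04]
 [ 2.20997389e-01  9.75273742e-01 -1.13200370e-03]
 [ 2.68512438e-04 -1.22154767e-03 -9.99999218e-01]] 0.08553793687289338 0.0187
```

View pics/scene0.png

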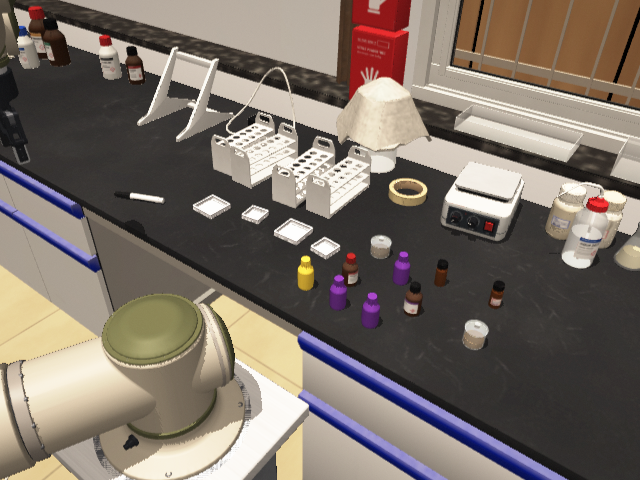

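View pics/top0.png

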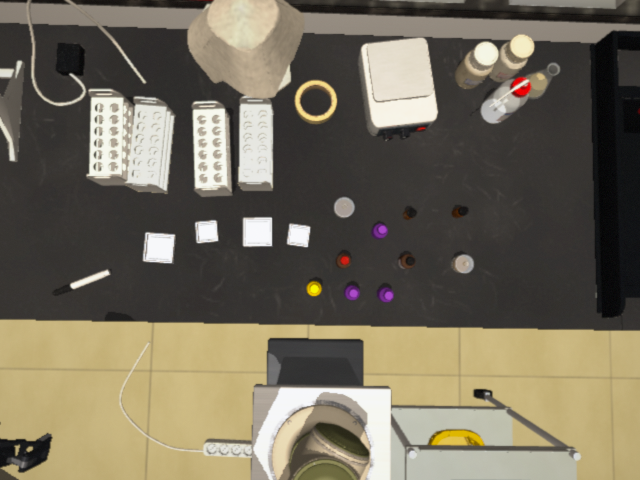

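The scene view shows these candidates:
- Red-cap bottle at (350,268), the choice for bottle_b. Lookalikes are yellow (306,273) and purple (338,292), (371,310), (402,268).
- Black-cap bottle with label at (413,298), the choice for bottle_a.
- Slim vials at (441,272) and (497,293).
- Weighing bottles at (381,246) and (475,334).
- Trays: large at (212,206) and (293,231), small at (255,214) and (325,247).

The top view shows the same things: red (344,260), black caps at (406,261), (410,213) and (460,212), and trays at (159,248), (206,232), (257,232) and (299,236). I'll check the choice in a close crop.

```bash
python3 - <<'E'
import cv2,numpy as np
a=cv2.imread("pics/scene0.png")[225:355,285:525];b=cv2.imread("pics/top0.png")[190:310,270:490]
A=cv2.resize(a,(600,325),interpolation=2);B=cv2.resize(b,(500,273),interpolation=2);B=cv2.copyMakeBorder(B,0,0,0,100,0)
cv2.imwrite("pics/crop0.png",np.vstack([A,B]))
E
```

```text
(no output)
```

View pics/crop0.png

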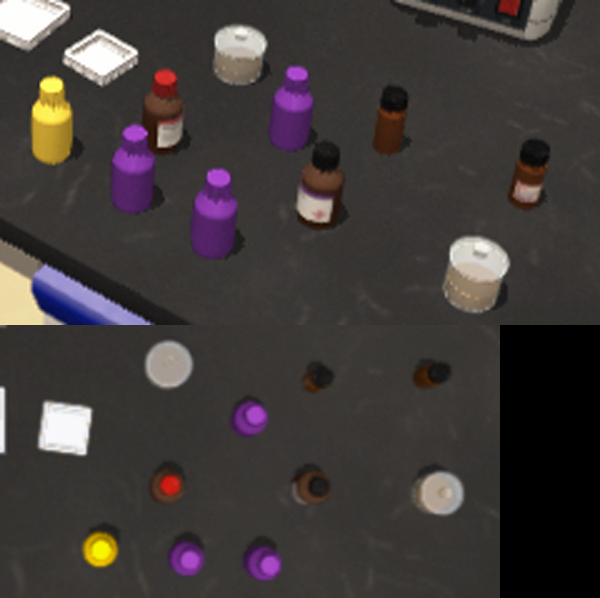

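The crop shows the choices clearly. The red-cap brown bottle has a label. The black-cap bottle at scene (413,298) is wider and has a label. The two slim vials are at (441,272) and (497,293); the second also has a small label.

```bash
cat > h.py <<'E'
import cv2,numpy as np
from rig import get_image,status,env
class Cam:
    def __init__(s,n):
        d=get_image(n);s.im=d["color"];s.f=240/np.tan(np.radians(d["vertical_fov"]/2));s.c=(d["cx"],d["cy"]);s.p=np.array(d["xyz"]);s.R=np.array(d["orientation"])
        s.hsv=cv2.cvtColor(s.im,cv2.COLOR_RGB2HSV)
    def ray(s,u):
        v=s.R@np.array([(u[0]-s.c[0])/s.f,(u[1]-s.c[1])/s.f,1]);return v/np.linalg.norm(v)
    def plane(s,u,z):
        r=s.ray(u);return s.p+r*(z-s.p[2])/r[2]
    def pix(s,X):
        v=s.R.T@(np.array(X)-s.p);return v[:2]/v[2]*s.f+s.c
def tri(A,a,B,b):
    r,q=A.ray(a),B.ray(b);t=np.linalg.lstsq(np.c_[r,-q],B.p-A.p,rcond=None)[0]
    P,Q=A.p+r*t[0],B.p+q*t[1];return (P+Q)/2,np.linalg.norm(P-Q)
def blobs(m,roi,amin):
    x0,y0,x1,y1=roi;k=np.zeros(m.shape,np.uint8);k[y0:y1,x0:x1]=m[y0:y1,x0:x1]
    n,l,st,c=cv2.connectedComponentsWithStats(k,connectivity=4)
    return [(c[i],st[i],l==i) for i in range(1,n) if st[i][4]>=amin]
E
python3 - <<'E'
from h import *
S,T=Cam("scene"),Cam("top")
def show(n,C,m,roi,a):
    for c,st,_ in blobs(m.astype(np.uint8),roi,a):print(n,c.round(1),st)
for n,C,roi in(("S",S,(285,225,525,355)),("T",T,(270,190,490,310))):
    h,s,v=[C.hsv[...,i].astype(int) for i in range(3)]
    print("bg",np.median(v[roi[1]:roi[3],roi[0]:roi[2]]),np.median(s[roi[1]:roi[3],roi[0]:roi[2]]))
    show(n+" redcap",C,((h<6)|(h>174))&(s>180)&(v>120),roi,8)
    show(n+" purple",C,(h>125)&(h<160)&(s>100),roi,30)
    show(n+" yellow",C,(h>18)&(h<35)&(s>150),roi,30)
    show(n+" black",C,(v<24),roi,8)
    show(n+" brown",C,(h<16)&(s>110)&(v>30),roi,20)
    W=(v>120)&(s<40);show(n+" tray",C,W,(185,190,345,262) if n=="S" else (140,212,315,268),100)
E
```

```text
bg 57.0 24.0
S redcap [488.5 226.8] [485 225   8   5  24]
S redcap [350.4 255.6] [347 253   8   6  43]
S purple [401.3 268.9] [393 251  18  35 464]
S purple [337.7 293.3] [329 274  18  37 497]
S purple [370.4 311.1] [361 292  19  37 536]
S yellow [305.3 273.7] [297 255  17  36 475]
S black [472.1 225.8] [468 225   8   3  17]
S black [442.2 264.3] [437 260  11   9  70]
S black [498.2 285.7] [493 281  12  10  77]
S black [414.6 289.1] [410 286  11   7  52]
S brown [488.3 227.5] [484 225   9   7  49]
S brown [349.2 267.5] [342 252  16  35 335]
S brown [440.1 276.9] [434 267  14  20 200]
S brown [495.1 297.4] [488 288  16  21 150]
S brown [413.9 301.1] [404 290  19  27 217]
S tray [312.5 199.9] [ 272  190   73   29 1397]
S tray [211.2 206.1] [193 194  38  25 565]
S tray [254.9 213.8] [242 205  27  19 343]
S tray [292.9 231. ] [274 218  39  27 650]
S tray [324.9 247.4] [310 237  30  22 418]
bg 57.0 26.0
T redcap [344.4 260.2] [340 256   9   9  60]
T purple [379.2 230.8] [371 223  17  16 206]
T purple [351.5 292.1] [344 285  16  15 197]
T purple [385.  294.2] [377 287  17  16 213]
T yellow [313.6 288.1] [306 281  16  16 199]
T black [461.4 209.8] [458 208   9   6  21]
T brown [455.9 213.3] [452 208  11  10  66]
T brown [406.2 215.5] [403 210   9  10  46]
T brown [343.  260.5] [336 253  15  15 172]
T brown [405.6 260.5] [400 254  14  14 100]
T tray [256.9 231.3] [243 217  29  30 856]
T tray [206.1 231.1] [195 220  23  23 474]
T tray [298.2 234.8] [287 223  24  24 460]
T tray [158.3 247.3] [143 232  32  31 881]
```

```bash
python3 - <<'E'
from h import *
from scipy.ndimage import binary_fill_holes as fill
S,T=Cam("scene"),Cam("top")
def masks(C,u):
    x0,y0,x1,y1=[int(i) for i in(u[0]-16,u[1]-24,u[0]+16,u[1]+24)]
    h,s,v=[C.hsv[...,i].astype(int) for i in range(3)]
    dark=(v<42);br=((h<16)|(h>172))&(s>75);lab=(v>100)&C_lab
    return dark,br,lab,(x0,y0,x1,y1)
names={"bottle_b":((350,268),(344,260)),"bottle_a":((413,298),(406,261)),"vial_1":((441,272),(410,213)),"vial_2":((497,293),(460,212))}
C_lab=True
for n,(a,b) in names.items():
    R={}
    for k,C,u in(("S",S,a),("T",T,b)):
        d,br,lab,roi=masks(C,u)
        m=cv2.morphologyEx((d|br|lab).astype(np.uint8),cv2.MORPH_OPEN,np.ones((3,3),np.uint8))
        if k=="S" and n=="bottle_b": m[(np.indices(m.shape)[1]<341)]=0
        B=max(blobs(m,roi,20),key=lambda t:t[1][4]);sil=fill(B[2])
        h,s,v=[C.hsv[...,i].astype(int) for i in range(3)]
        cap=((((h<6)|(h>174))&(s>180)&(v>110)) if n=="bottle_b" else (v<45)&~((s>120)&(v>28)))&sil
        cb=blobs(cap.astype(np.uint8),roi,8);cb=max(cb,key=lambda t:t[1][4])
        ys,xs=np.nonzero(sil);print(n,k,"sil",B[1],xs.mean().round(1),ys.mean().round(1),"cap",cb[0].round(1),cb[1])
        R[k]=(cb[0],(xs.mean(),ys.mean()))
    for j,w in((0,"cap"),(1,"whole")):
        X,e=tri(S,R["S"][j],T,R["T"][j]);print("   ",w,(X*1000).round(1),round(e*1000,1))
for n,a,b in(("purple",(401.3,268.9),(379.2,230.8)),("purple",(337.7,293.3),(351.5,292.1)),("purple",(370.4,311.1),(385,294.2)),("yel",(305.3,273.7),(313.6,288.1)),
 ("LA",(211.2,206.1),(158.3,247.3)),("SA",(254.9,213.8),(206.1,231.1)),("LB",(292.9,231),(256.9,231.3)),("SB",(324.9,247.4),(298.2,234.8)),("weigh",(381,247),(344,207)),("weigh",(475,335),(462,264))):
    X,e=tri(S,a,T,b);print(n,(X*1000).round(1),round(e*1000,1),end=' ')
    if n in("LA","LB","SA","SB"):
        m=((T.hsv[...,2]>120)&(T.hsv[...,1]<40)).astype(np.uint8);B=[q for q in blobs(m,(140,212,315,268),100) if abs(q[0][0]-b[0])<5][0]
        c,_=cv2.findContours(B[2].astype(np.uint8),0,2);r=cv2.minAreaRect(c[0]);P=cv2.boxPoints(r)
        Q=np.array([T.plane(p,.012)[:2]*1000 for p in P]);e=Q[1]-Q[0];print("rect ctr",Q.mean(0).round(1),"yaw",np.degrees(np.arctan2(e[1],e[0])).round(0),np.linalg.norm(e).round(1),end='')
    print()
E
```

```text
bottle_b S sil [342 252  19  35 470] 350.3 270.4 cap [350.3 255.9] [346 253   9   8  48]
bottle_b T sil [336 250  15  19 219] 343.3 259.5 cap [344.2 260. ] [340 256   9   9  64]
    cap [441.9 -40.   70.2] 0.8
    whole [444.6 -41.   30.7] 0.6
bottle_a S sil [404 282  20  35 513] 413.6 300.5 cap [415.1 287.1] [410 282  11  12 108]
bottle_a T sil [400 251  15  18 210] 407.0 259.7 cap [409.9 260.5] [406 257   9   8  58]
    cap [ 444.4 -187.6   64.1] 0.7
    whole [ 447.2 -188.5   27.8] 0.1
vial_1 S sil [434 259  14  28 311] 440.9 273.3 cap [442.1 263.9] [437 259  11  10  93]
vial_1 T sil [403 206  14  14 140] 409.0 212.7 cap [410.6 211.2] [405 206  12  12  91]
    cap [ 557.4 -191.6   50.3] 1.0
    whole [ 557.1 -193.3   26. ] 0.7
vial_2 S sil [488 281  17  28 346] 496.6 295.0 cap [498.8 285.8] [493 281  12  11 107]
vial_2 T sil [452 205  15  13 160] 458.7 211.1 cap [461.  209.5] [453 205  14  11  84]
    cap [ 565.1 -309.5   48.3] 3.2
    whole [ 564.2 -311.2   25.4] 1.9
purple [ 512.6 -123.2   31.5] 1.0 
purple [370.3 -60.9  31.4] 0.3 
purple [ 367.2 -138.1   31.1] 0.9 
yel [377.9  25.6  32. ] 1.0 
LA [464.6 388.3   6.6] 1.7 rect ctr [463.8 387.3] yaw -2.0 68.2
SA [505.  279.1   7.3] 1.7 rect ctr [503.9 278.8] yaw -84.0 50.4
LB [507.1 161.2   6.3] 0.7 rect ctr [506.  160.6] yaw -89.0 65.4
SB [501.1  64.1   7. ] 0.7 rect ctr [500.5  64.5] yaw -6.0 50.4
weigh [568.2 -41.9  17.3] 1.0 
weigh [ 440.5 -319.7   21. ] 1.3
```

```bash
python3 -m handwheel '1 -1.8 0 0 0 2 1;2.9 -5.2 0 0 0 4 1;4.8 -8.6 0 0 0 6 .8;6.7 -12 0 0 0 8 .8;8.6 -15.4 0 0 0 10 .7;10.5 -18.8 0 0 0 12.8 .7;12.4 -22.2 0 0 0 12.8 .7;14.3 -25.6 0 0 0 12.8 .7' 40; python3 -m handwheel '1.9 -3.4 0 0 0 0 .7;3.8 -6.8 -1 0 0 0 .7;5.7 -10.2 -2 0 0 0 .7;7.6 -13.6 -3 0 0 0 .7;9.5 -17 -4 0 0 0 .7;11.4 -20.4 -5 0 0 0 .7;13.3 -23.8 -6 0 0 0 .7;15.2 -27.2 -7 0 0 0 .7'
```

```text
time_s: 0.97
position: [0.2648, 0.2787, 0.2314]
tool_rot: [[-1.0, -0.001, 0.0], [-0.001, 1.0, 0.0], [-0.0, 0.0, -1.0]]
ft_force: [0.7, 0.7, -0.4]
grip_width: 0.0598
gripper_force: 0.0
time_s: 1.63
position: [0.4171, 0.0063, 0.161]
tool_rot: [[-1.0, -0.0, 0.001], [-0.0, 1.0, -0.0], [-0.001, -0.0, -1.0]]
ft_force: [0.3, 1.4, -1.1]
grip_width: 0.0595
gripper_force: 0.0
```

```bash
python3 -m handwheel '1.3 -2.4 0 0 0 0 .7;2.6 -4.7 0 0 0 0 .7;2.6 -4.7 -2 0 0 0 .7;2.6 -4.7 -5 0 0 0 .7;2.6 -4.7 -6.5 0 0 0 .7;2.6 -4.7 -7 0 0 0 .7'; python3 - <<'E'
from h import *
S,T=Cam("scene"),Cam("top")
a=S.im[215:335,290:450];b=T.im[180:300,270:430]
cv2.imwrite("pics/c1.png",cv2.resize(np.hstack([a,b]),(800,300),interpolation=2)[:,:,::-1])
E
```

```text
time_s: 2.13
position: [0.4414, -0.0384, 0.0893]
tool_rot: [[-1.0, -0.0, -0.004], [-0.0, 1.0, 0.001], [0.004, 0.001, -1.0]]
ft_force: [0.2, -0.2, -0.1]
grip_width: 0.06
gripper_force: 0.0
```

View pics/c1.png

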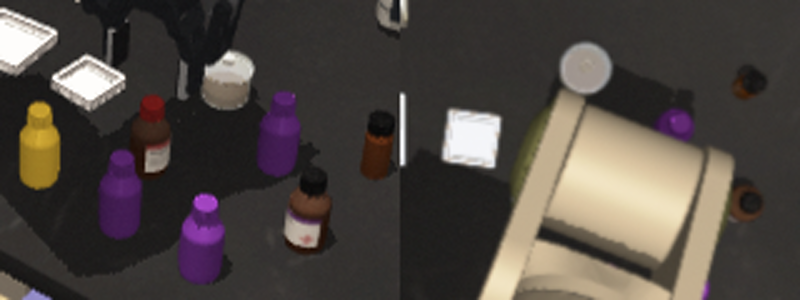

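The fingertips straddle the red cap at about scene (350,247), so the alignment is right. Descending.

```bash
python3 -m handwheel '0 0 -1.5 0 0 0 .7;0 0 -3.5 0 0 0 .7;0 0 -5.5 0 0 0 .7;0 0 -7 0 0 0 .7;0 0 -7.2 0 0 0 .7;0 0 -7.2 0 0 0 .7'; python3 -m handwheel '0 0 0 0 0 0 .3;0 0 0 0 0 0 .3;0 0 0 0 0 0 .3;0 0 0 0 0 0 .3;0 0 0 0 0 0 .3;0 0 0 0 0 0 .3;0 0 0 0 0 0 .3;0 0 0 0 0 0 .3' 30
```

```text
time_s: 2.73
position: [0.4429, -0.0387, 0.0199]
tool_rot: [[-1.0, -0.001, 0.0], [-0.001, 1.0, -0.0], [-0.0, -0.0, -1.0]]
ft_force: [0.1, 0.5, -0.2]
grip_width: 0.0597
gripper_force: 0.0
time_s: 3.4
position: [0.4433, -0.0389, 0.0206]
tool_rot: [[-1.0, -0.001, 0.003], [-0.001, 1.0, -0.001], [-0.003, -0.001, -1.0]]
ft_force: [-1.5, -0.3, 6.9]
grip_width: 0.0314
gripper_force: 29.3
```

```bash
python3 -m handwheel '0 0 0 0 0 0 .6;0 0 0 0 0 0 .6;0 0 0 0 0 0 .6;0 0 -.3 0 0 0 .6;0 0 -.7 0 0 0 .6;0 0 -.7 0 0 0 .6'; python3 -m handwheel '0 0 0 0 0 0 .2;0 0 0 0 0 0 .2;0 0 0 0 0 0 .2;0 0 0 0 0 0 .2;0 0 0 0 0 0 .2;0 0 0 0 0 0 .2;0 0 0 0 0 0 .2;0 0 0 0 0 0 .2' 30
```

```text
time_s: 3.9
position: [0.4422, -0.0385, 0.0116]
tool_rot: [[-1.0, -0.001, -0.001], [-0.001, 1.0, 0.0], [0.001, 0.0, -1.0]]
ft_force: [0.7, -0.3, -1.2]
grip_width: 0.0513
gripper_force: 0.0
time_s: 4.57
position: [0.4425, -0.0386, 0.0123]
tool_rot: [[-1.0, -0.001, -0.0], [-0.001, 1.0, 0.0], [0.0, 0.0, -1.0]]
ft_force: [0.8, 0.2, -1.0]
grip_width: 0.0317
gripper_force: 29.7
```

```bash
python3 -m handwheel '0 0 .5 0 0 0 .2;0 0 2 0 0 0 .2;0 0 4 0 0 0 .2;0 0 6.5 0 0 0 .2;0 0 9 0 0 0 .2;0 0 11 0 0 0 .2;0 .5 12 0 0 0 .2;0 1.5 12 0 0 0 .2'; python3 -m handwheel '.2 2.5 0 0 0 0 .2;.4 5 0 0 0 0 .2;.6 8 0 0 0 0 .2;.8 11 0 0 0 0 .2;1 14 0 0 0 0 .2;1.2 17 0 0 0 0 .2;1.4 20 0 0 0 0 .2;1.6 23 0 0 0 0 .2';python3 -m handwheel '.1 3 0 0 0 0 .2;.2 6 0 0 0 0 .2;.3 9 0 0 0 0 .2;.4 12 0 0 0 0 .2;.5 15 0 0 0 0 .2;.5 17 0 0 0 0 .2;.5 18.1 0 0 0 0 .2;.5 18.1 0 0 0 0 .2'; python3 - <<'E'
from h import *
S,T=Cam("scene"),Cam("top")
a=S.im[100:240,110:300];b=T.im[190:310,100:260]
cv2.imwrite("pics/c2.png",np.hstack([cv2.resize(a,(400,300),interpolation=2),cv2.resize(b,(400,300),interpolation=2)])[:,:,::-1])
E
```

```text
time_s: 5.23
position: [0.4435, -0.0241, 0.1346]
tool_rot: [[-1.0, 0.001, 0.005], [0.0, 1.0, -0.002], [-0.005, -0.002, -1.0]]
ft_force: [0.4, 1.0, -0.3]
grip_width: 0.0314
gripper_force: 29.9
time_s: 5.9
position: [0.4576, 0.2084, 0.1315]
tool_rot: [[-1.0, -0.001, -0.002], [-0.001, 1.0, -0.0], [0.002, -0.0, -1.0]]
ft_force: [1.1, -1.5, -0.8]
grip_width: 0.0314
gripper_force: 29.9
time_s: 6.57
position: [0.4625, 0.3891, 0.1312]
tool_rot: [[-1.0, -0.003, -0.001], [-0.003, 1.0, -0.0], [0.001, -0.0, -1.0]]
ft_force: [0.3, -0.4, -0.3]
grip_width: 0.0318
gripper_force: 29.9
```

View pics/c2.png

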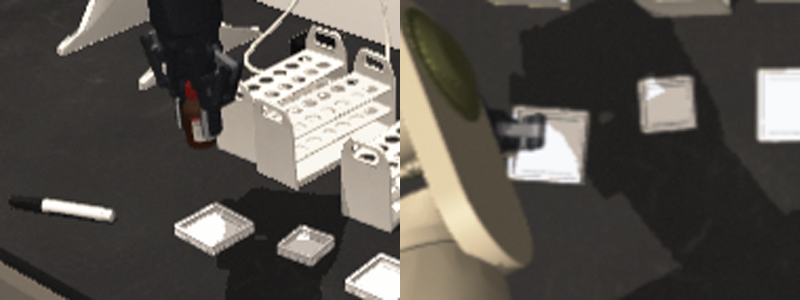

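The bottle is held upright (crop 200,115) above the large tray (crop 215,228). Lowering.

```bash
python3 -m handwheel '0 0 -2 0 0 0 .2;0 0 -4.5 0 0 0 .2;0 0 -7 0 0 0 .2;0 0 -9 0 0 0 .2;0 0 -10.3 0 0 0 .2;0 0 -11 0 0 0 .2;0 0 -11.3 0 0 0 .2;0 0 -11.3 0 0 0 .2';python3 -m handwheel '0 0 0 0 0 0 .2;0 0 -.1 0 0 0 .2;0 0 -.1 0 0 0 .2'
```

```text
time_s: 7.33
position: [0.4637, 0.3867, 0.0193]
tool_rot: [[-1.0, 0.0, -0.0], [0.0, 1.0, -0.0], [0.0, -0.0, -1.0]]
ft_force: [-0.4, -0.4, -0.2]
grip_width: 0.0315
gripper_force: 29.9
time_s: 7.58
position: [0.4638, 0.3875, 0.019]
tool_rot: [[-1.0, -0.001, 0.001], [-0.001, 1.0, 0.001], [-0.001, 0.001, -1.0]]
ft_force: [0.7, -0.2, -1.0]
grip_width: 0.0317
gripper_force: 29.9
```

```bash
python3 -m handwheel '0 0 -.1 0 0 0 .2;0 0 -.1 0 0 0 .2';python3 -m handwheel '0 0 -.1 0 0 0 .2;0 0 -.1 0 0 0 .2';python3 -m handwheel '0 0 -.1 0 0 0 .2;0 0 -.1 0 0 0 .2'
```

```text
time_s: 7.75
position: [0.4635, 0.3874, 0.0175]
tool_rot: [[-1.0, -0.001, 0.0], [-0.001, 1.0, 0.0], [-0.0, 0.0, -1.0]]
ft_force: [-0.0, 0.3, -0.8]
grip_width: 0.0312
gripper_force: 29.9
time_s: 7.92
position: [0.4636, 0.3874, 0.0163]
tool_rot: [[-1.0, -0.001, 0.0], [-0.001, 1.0, 0.0], [-0.0, 0.0, -1.0]]
ft_force: [-0.1, 0.4, -0.3]
grip_width: 0.0313
gripper_force: 29.9
time_s: 8.08
position: [0.4636, 0.3874, 0.0162]
tool_rot: [[-1.0, -0.001, 0.001], [-0.001, 1.0, 0.0], [-0.001, 0.0, -1.0]]
ft_force: [-1.6, -1.2, 7.7]
grip_width: 0.0314
gripper_force: 30.7
```

```bash
python3 -m handwheel '0 0 0 0 0 0 .4;0 0 0 0 0 0 .5;0 0 0 0 0 0 .65;0 0 0 0 0 0 .7;0 0 1 0 0 0 .7;0 0 3.5 0 0 0 .7;0 0 7 0 0 0 .7;0 0 10.5 0 0 0 .7'; python3 -m handwheel '0 -1 1.5 0 0 0 .7;0 -3.5 1.5 0 0 0 .7;0 -7 1.5 0 0 0 .7;-.2 -11 1.5 0 0 0 .7;-.4 -15 1.5 0 0 0 .7;-.6 -19 1.5 0 0 0 .7;-.8 -23 1.5 0 0 0 .7;-1 -27 1.5 0 0 0 .7';python3 -m handwheel '0 -4 0 0 0 0 .7;0 -8 0 0 0 0 .7;0 -12 0 0 0 0 .7;-.2 -16 0 0 0 0 .7;-.4 -20 0 0 0 0 .7;-.6 -24 0 0 0 0 .7;-.8 -28 0 0 0 0 .7;-.8 -30 0 0 0 0 .7';python3 -m handwheel '0 -.4 0 0 0 0 .7;0 -.4 0 0 0 0 .7'; python3 - <<'E'
from h import *
S=Cam("scene")
a=S.im[180:255,180:280];b=S.im[220:340,360:520]
cv2.imwrite("pics/c3.png",np.hstack([cv2.resize(a,(400,300),interpolation=2),cv2.resize(b,(400,300),interpolation=2)])[:,:,::-1])
E
```

```text
time_s: 8.75
position: [0.4631, 0.3872, 0.1218]
tool_rot: [[-1.0, -0.001, -0.001], [-0.001, 1.0, -0.001], [0.001, -0.001, -1.0]]
ft_force: [1.0, -0.6, 0.2]
grip_width: 0.0597
gripper_force: 0.0
time_s: 9.42
position: [0.4531, 0.1157, 0.1361]
tool_rot: [[-1.0, -0.001, 0.001], [-0.001, 1.0, -0.0], [-0.001, -0.0, -1.0]]
ft_force: [1.7, -0.7, 0.0]
grip_width: 0.0598
gripper_force: 0.0
time_s: 10.08
position: [0.4452, -0.1867, 0.1361]
tool_rot: [[-1.0, 0.002, 0.001], [0.002, 1.0, -0.002], [-0.001, -0.002, -1.0]]
ft_force: [0.9, 0.7, -0.2]
grip_width: 0.0598
gripper_force: 0.0
time_s: 10.25
position: [0.4454, -0.1874, 0.1357]
tool_rot: [[-1.0, 0.002, 0.0], [0.002, 1.0, -0.0], [-0.0, -0.0, -1.0]]
ft_force: [-0.6, 0.4, 0.4]
grip_width: 0.0595
gripper_force: 0.0
```

View pics/c3.png

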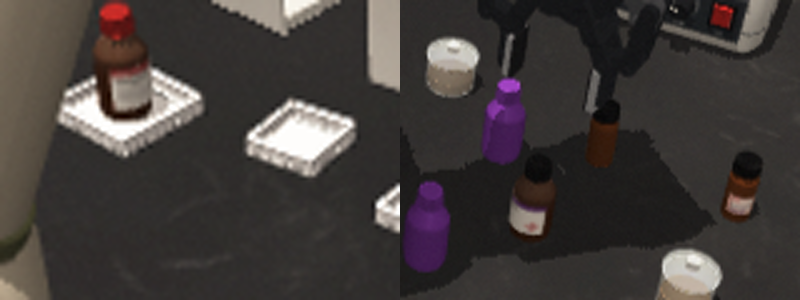

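bottle_b stands upright in the large tray (crop 122,75). The gripper now hangs over bottle_a (crop 533,195). Descending.

```bash
python3 -m handwheel '0 0 -2 0 0 0 .7;0 0 -4.5 0 0 0 .7;0 0 -7 0 0 0 .7;0 0 -9 0 0 0 .7;0 0 -11 0 0 0 .7;0 0 -12 0 0 0 .7;0 0 -12.3 0 0 0 .7;0 0 -12.3 0 0 0 .7'; python3 -m handwheel '0 0 0 0 0 0 .5;0 0 0 0 0 0 .2;0 0 0 0 0 0 .2;0 0 0 0 0 0 .2;0 0 0 0 0 0 .2;0 0 0 0 0 0 .2;0 0 0 0 0 0 .2;0 0 0 0 0 0 .2' 30
```

```text
time_s: 10.97
position: [0.4455, -0.1851, 0.0122]
tool_rot: [[-1.0, -0.002, -0.001], [-0.002, 1.0, 0.001], [0.001, 0.001, -1.0]]
ft_force: [1.2, 0.5, -0.1]
grip_width: 0.0597
gripper_force: 0.0
time_s: 11.63
position: [0.446, -0.1866, 0.0133]
tool_rot: [[-1.0, -0.0, 0.002], [-0.0, 1.0, -0.001], [-0.002, -0.001, -1.0]]
ft_force: [0.6, 2.7, 6.9]
grip_width: 0.0314
gripper_force: 29.5
```

```bash
python3 -m handwheel '0 0 .5 0 0 0 .2;0 0 2 0 0 0 .2;0 0 4 0 0 0 .2;0 0 6.5 0 0 0 .2;0 0 9 0 0 0 .2;0 0 11 0 0 0 .2;0 .5 12 0 0 0 .2;0 1.8 12 0 0 0 .2'; python3 -m handwheel '.5 3 0 0 0 0 .2;1 6 0 0 0 0 .2;1.5 9 0 0 0 0 .2;2 12 0 0 0 0 .2;2.5 15 0 0 0 0 .2;3 18 0 0 0 0 .2;3.5 21 0 0 0 0 .2;4 24 0 0 0 0 .2';python3 -m handwheel '.5 2.5 0 0 0 0 .2;1 5 0 0 0 0 .2;1.5 7 0 0 0 0 .2;1.9 8.5 0 0 0 0 .2;2 9 0 0 0 0 .2;2 9 -1.5 0 0 0 .2;2 9 -4 0 0 0 .2;2 9 -6 0 0 0 .2'
```

```text
time_s: 12.3
position: [0.4464, -0.1698, 0.1348]
tool_rot: [[-1.0, 0.001, 0.004], [0.001, 1.0, -0.003], [-0.004, -0.003, -1.0]]
ft_force: [0.3, 0.1, 0.2]
grip_width: 0.0313
gripper_force: 29.9
time_s: 12.97
position: [0.4846, 0.0736, 0.1317]
tool_rot: [[-1.0, -0.001, -0.002], [-0.001, 1.0, 0.0], [0.002, 0.0, -1.0]]
ft_force: [-0.8, 0.8, -1.3]
grip_width: 0.0317
gripper_force: 29.9
time_s: 13.63
position: [0.5045, 0.1613, 0.0709]
tool_rot: [[-1.0, -0.001, -0.001], [-0.001, 1.0, -0.0], [0.001, -0.0, -1.0]]
ft_force: [0.1, -0.2, -0.5]
grip_width: 0.0311
gripper_force: 29.9
```

```bash
python3 -m handwheel '.1 0 -1.5 0 0 0 .2;.1 0 -3 0 0 0 .2;.1 0 -4.2 0 0 0 .2;.1 0 -5 0 0 0 .2;.1 0 -5.2 0 0 0 .2;.1 0 -5.2 0 0 0 .2'; python3 -m handwheel '0 0 -.1 0 0 0 .2;0 0 -.1 0 0 0 .2';python3 -m handwheel '0 0 -.1 0 0 0 .2;0 0 -.1 0 0 0 .2'
```

```text
time_s: 14.13
position: [0.5061, 0.1612, 0.0199]
tool_rot: [[-1.0, -0.0, -0.001], [-0.0, 1.0, -0.0], [0.001, -0.0, -1.0]]
ft_force: [-0.4, 0.5, -0.5]
grip_width: 0.0315
gripper_force: 29.9
time_s: 14.3
position: [0.5068, 0.1614, 0.0199]
tool_rot: [[-1.0, -0.001, 0.001], [-0.001, 1.0, 0.0], [-0.001, 0.0, -1.0]]
ft_force: [0.8, -0.1, -0.4]
grip_width: 0.0313
gripper_force: 29.9
time_s: 14.47
position: [0.5066, 0.1614, 0.0186]
tool_rot: [[-1.0, -0.001, 0.001], [-0.001, 1.0, 0.0], [-0.001, 0.0, -1.0]]
ft_force: [0.2, -0.8, -0.3]
grip_width: 0.0315
gripper_force: 29.9
```

```bash
python3 -m handwheel '0 0 -.1 0 0 0 .2;0 0 -.1 0 0 0 .2';python3 -m handwheel '0 0 -.1 0 0 0 .2;0 0 -.1 0 0 0 .2'
```

```text
time_s: 14.63
position: [0.5066, 0.1614, 0.0174]
tool_rot: [[-1.0, -0.001, 0.0], [-0.001, 1.0, 0.0], [-0.0, 0.0, -1.0]]
ft_force: [0.9, -0.1, 0.3]
grip_width: 0.0313
gripper_force: 30.0
time_s: 14.8
position: [0.5068, 0.1614, 0.0173]
tool_rot: [[-1.0, -0.001, 0.001], [-0.001, 1.0, -0.0], [-0.001, -0.0, -1.0]]
ft_force: [-2.2, -0.3, 10.8]
grip_width: 0.0311
gripper_force: 31.0
```

```bash
python3 -m handwheel '0 0 0 0 0 0 .4;0 0 0 0 0 0 .5;0 0 0 0 0 0 .65;0 0 0 0 0 0 .7;0 0 1 0 0 0 .7;0 0 3.5 0 0 0 .7;0 0 7 0 0 0 .7;0 0 10.5 0 0 0 .7'; python3 -m handwheel '0 -1 1.2 0 0 0 .6;.5 -4 1.2 0 0 0 .6;1 -8 1.2 0 0 0 .6;1.5 -12 1.2 0 0 0 .6;2 -16 1.2 0 0 0 .6;2.5 -20 1.2 0 0 0 .6;3 -24 1.2 0 0 0 .6;3.5 -28 1.2 0 0 0 .6';python3 -m handwheel '.7 -3.5 0 0 0 0 .6;1.2 -6 0 0 0 0 .6;1.5 -7.2 0 0 0 0 .6;1.5 -7.4 0 0 0 0 .6;1.5 -7.4 0 0 0 0 .6'; python3 - <<'E'
from h import *
S=Cam("scene")
a=S.im[195:270,250:350];b=S.im[220:340,360:520]
cv2.imwrite("pics/c4.png",np.hstack([cv2.resize(a,(400,300),interpolation=2),cv2.resize(b,(400,300),interpolation=2)])[:,:,::-1])
E
```

```text
time_s: 15.47
position: [0.506, 0.1613, 0.1228]
tool_rot: [[-1.0, -0.001, -0.002], [-0.001, 1.0, -0.0], [0.002, -0.0, -1.0]]
ft_force: [0.5, -0.1, 0.1]
grip_width: 0.0597
gripper_force: 0.0
time_s: 16.13
position: [0.5413, -0.1206, 0.1342]
tool_rot: [[-1.0, -0.001, 0.001], [-0.001, 1.0, -0.0], [-0.001, -0.0, -1.0]]
ft_force: [0.9, -0.2, 0.2]
grip_width: 0.0514
gripper_force: 0.0
time_s: 16.55
position: [0.5563, -0.1922, 0.1334]
tool_rot: [[-1.0, -0.0, -0.0], [-0.0, 1.0, 0.0], [0.0, 0.0, -1.0]]
ft_force: [1.1, -0.3, 0.6]
grip_width: 0.0511
gripper_force: 0.0
```

View pics/c4.png

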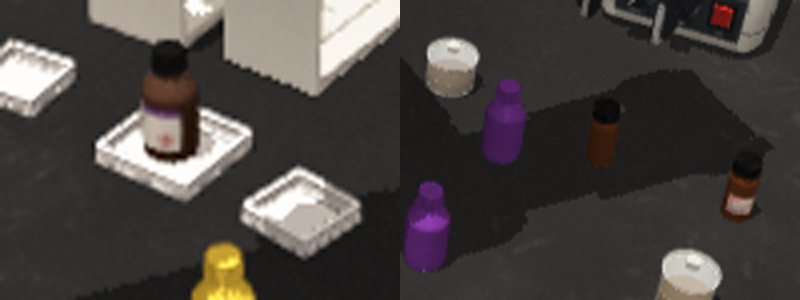

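bottle_a stands in its large tray (crop 170,110), and vial_1 (crop 603,130) is below the gripper.

```bash
python3 -m handwheel '0 0 -2 0 0 0 .6;0 0 -4.5 0 0 0 .6;0 0 -7 0 0 0 .6;0 0 -9 0 0 0 .6;0 0 -11 0 0 0 .6;0 0 -11.8 0 0 0 .6;0 0 -12 0 0 0 .6;0 0 -12 0 0 0 .6'; python3 -m handwheel '0 0 0 0 0 0 .4;0 0 0 0 0 0 .2;0 0 0 0 0 0 .1;0 0 0 0 0 0 .1;0 0 0 0 0 0 .1;0 0 0 0 0 0 .1;0 0 0 0 0 0 .1;0 0 0 0 0 0 .1' 25
```

```text
time_s: 17.27
position: [0.5567, -0.1917, 0.0137]
tool_rot: [[-1.0, -0.002, -0.0], [-0.002, 1.0, 0.0], [0.0, 0.0, -1.0]]
ft_force: [-0.9, 0.3, 0.3]
grip_width: 0.051
gripper_force: 0.0
time_s: 17.93
position: [0.557, -0.1927, 0.0145]
tool_rot: [[-1.0, -0.001, 0.002], [-0.001, 1.0, -0.001], [-0.002, -0.001, -1.0]]
ft_force: [0.0, 1.3, 6.1]
grip_width: 0.0217
gripper_force: 25.8
```

```bash
python3 -m handwheel '0 0 .5 0 0 0 .1;0 0 2 0 0 0 .1;0 0 4 0 0 0 .1;0 0 6.5 0 0 0 .1;0 0 9 0 0 0 .1;0 0 11 0 0 0 .1;0 .5 12 0 0 0 .1;0 1.7 12 0 0 0 .1'; python3 -m handwheel '-.7 3 0 0 0 0 .1;-1.4 6 0 0 0 0 .1;-2.1 9 0 0 0 0 .1;-2.8 12 0 0 0 0 .1;-3.5 15 0 0 0 0 .1;-4.2 18 0 0 0 0 .1;-4.9 21 0 0 0 0 .1;-5.4 23 0 0 0 0 .1';python3 -m handwheel '-.2 .8 0 0 0 0 .1;-.2 1 0 0 0 0 .1;-.2 1 -2 0 0 0 .1;-.2 1 -4.5 0 0 0 .1;-.2 1 -7 0 0 0 .1;-.2 1 -9 0 0 0 .1;-.2 1 -9.8 0 0 0 .1;-.2 1 -9.8 0 0 0 .1'; python3 - <<'E'
from h import *
S=Cam("scene")
a=S.im[195:270,280:380]
cv2.imwrite("pics/c5.png",cv2.resize(a,(400,300),interpolation=2)[:,:,::-1])
E
```

```text
time_s: 18.6
position: [0.5573, -0.1765, 0.1355]
tool_rot: [[-1.0, 0.001, 0.004], [0.001, 1.0, -0.002], [-0.004, -0.002, -1.0]]
ft_force: [0.7, -0.2, -0.0]
grip_width: 0.022
gripper_force: 25.1
time_s: 19.27
position: [0.5004, 0.0576, 0.132]
tool_rot: [[-1.0, -0.002, -0.003], [-0.002, 1.0, 0.001], [0.003, 0.001, -1.0]]
ft_force: [0.3, -0.2, -0.4]
grip_width: 0.0218
gripper_force: 25.1
time_s: 19.93
position: [0.4997, 0.0638, 0.0335]
tool_rot: [[-1.0, 0.0, -0.004], [0.0, 1.0, 0.0], [0.004, 0.0, -1.0]]
ft_force: [-0.3, 0.6, -0.5]
grip_width: 0.0221
gripper_force: 25.1
```

View pics/c5.png

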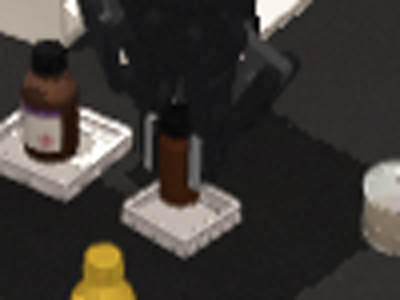

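The vial hangs centred and upright over the small tray (crop 180,170). Lowering.

```bash
python3 -m handwheel '0.1 0 -.5 0 0 0 .1;.1 0 -1 0 0 0 .1;.1 0 -1.3 0 0 0 .1;.1 0 -1.3 0 0 0 .1'; python3 -m handwheel '0 0 -.1 0 0 0 .1;0 0 -.1 0 0 0 .1';python3 -m handwheel '0 0 -.1 0 0 0 .1;0 0 -.1 0 0 0 .1'
```

```text
time_s: 20.32
position: [0.5014, 0.0644, 0.0221]
tool_rot: [[-1.0, -0.001, -0.0], [-0.001, 1.0, -0.0], [0.0, -0.0, -1.0]]
ft_force: [-0.8, 0.2, -1.1]
grip_width: 0.022
gripper_force: 25.1
time_s: 20.48
position: [0.5016, 0.0644, 0.0214]
tool_rot: [[-1.0, -0.001, 0.0], [-0.001, 1.0, -0.0], [-0.0, -0.0, -1.0]]
ft_force: [0.2, -0.3, -0.0]
grip_width: 0.0219
gripper_force: 25.1
time_s: 20.65
position: [0.5015, 0.0644, 0.0203]
tool_rot: [[-1.0, -0.001, 0.0], [-0.001, 1.0, -0.0], [-0.0, -0.0, -1.0]]
ft_force: [0.2, 0.0, -1.3]
grip_width: 0.0215
gripper_force: 25.1
```

```bash
python3 -m handwheel '0 0 -.1 0 0 0 .1;0 0 -.1 0 0 0 .1';python3 -m handwheel '0 0 -.1 0 0 0 .1;0 0 -.1 0 0 0 .1'
```

```text
time_s: 20.82
position: [0.5015, 0.0644, 0.0192]
tool_rot: [[-1.0, -0.001, -0.0], [-0.001, 1.0, -0.0], [0.0, -0.0, -1.0]]
ft_force: [0.2, -0.3, -0.3]
grip_width: 0.0218
gripper_force: 25.1
time_s: 20.98
position: [0.5016, 0.0644, 0.0186]
tool_rot: [[-1.0, -0.001, 0.0], [-0.001, 1.0, -0.0], [-0.0, -0.0, -1.0]]
ft_force: [-0.7, 0.2, 2.5]
grip_width: 0.0219
gripper_force: 25.4
```

```bash
python3 -m handwheel '0 0 -.03 0 0 0 .1;0 0 -.03 0 0 0 .3;0 0 -.03 0 0 0 .45;0 0 -.03 0 0 0 .55;0 0 -.03 0 0 0 .6;0 0 2 0 0 0 .6;0 0 5.5 0 0 0 .6;0 0 9 0 0 0 .6'; python3 -m handwheel '0 -1 2.6 0 0 0 .6;.5 -4 2.6 0 0 0 .6;1 -8 2.6 0 0 0 .6;1.6 -12 2.6 0 0 0 .6;2.3 -16 2.6 0 0 0 .6;3 -20 2.6 0 0 0 .6;3.7 -24 2.6 0 0 0 .6;4.4 -28 2.6 0 0 0 .6';python3 -m handwheel '.7 -3.5 0 0 0 0 .6;1.3 -6.5 0 0 0 0 .6;1.8 -9 0 0 0 0 .6;1.9 -9.4 0 0 0 0 .6;1.9 -9.4 0 0 0 0 .6'; python3 - <<'E'
from h import *
S=Cam("scene")
a=S.im[195:270,280:380];b=S.im[220:340,400:560]
cv2.imwrite("pics/c6.png",np.hstack([cv2.resize(a,(400,300),interpolation=2),cv2.resize(b,(400,300),interpolation=2)])[:,:,::-1])
E
```

```text
time_s: 21.65
position: [0.5008, 0.0644, 0.1087]
tool_rot: [[-1.0, -0.001, -0.003], [-0.001, 1.0, 0.0], [0.003, 0.0, -1.0]]
ft_force: [0.8, -0.2, -0.5]
grip_width: 0.0512
gripper_force: 0.0
time_s: 22.32
position: [0.5454, -0.2177, 0.1342]
tool_rot: [[-1.0, -0.0, -0.0], [-0.0, 1.0, 0.0], [0.0, 0.0, -1.0]]
ft_force: [1.9, 0.8, -0.5]
grip_width: 0.0515
gripper_force: 0.0
time_s: 22.73
position: [0.5643, -0.3109, 0.1335]
tool_rot: [[-1.0, 0.001, -0.001], [0.001, 1.0, 0.0], [0.001, 0.0, -1.0]]
ft_force: [0.4, 1.0, -0.6]
grip_width: 0.0514
gripper_force: 0.0
```

View pics/c6.png

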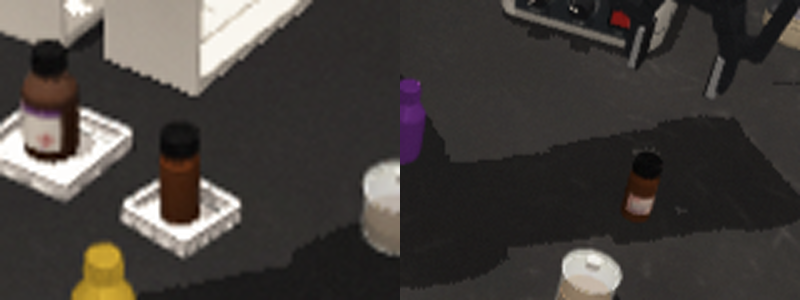

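vial_1 stands upright in its small tray (crop 180,175), and vial_2 (crop 642,185) is below the gripper.

```bash
python3 -m handwheel '0 0 -2 0 0 0 .6;0 0 -4.5 0 0 0 .6;0 0 -7 0 0 0 .6;0 0 -9 0 0 0 .6;0 0 -11 0 0 0 .6;0 0 -11.8 0 0 0 .6;0 0 -12 0 0 0 .6;0 0 -12 0 0 0 .6'; python3 -m handwheel '0 0 0 0 0 0 .4;0 0 0 0 0 0 .2;0 0 0 0 0 0 .1;0 0 0 0 0 0 .1;0 0 0 0 0 0 .1;0 0 0 0 0 0 .1;0 0 0 0 0 0 .1;0 0 0 0 0 0 .1' 25
```

```text
time_s: 23.45
position: [0.5647, -0.3089, 0.0147]
tool_rot: [[-1.0, -0.001, -0.0], [-0.001, 1.0, 0.0], [0.0, 0.0, -1.0]]
ft_force: [-0.5, -0.4, 0.9]
grip_width: 0.0512
gripper_force: 0.0
time_s: 24.12
position: [0.565, -0.3099, 0.0157]
tool_rot: [[-1.0, -0.001, 0.002], [-0.001, 1.0, -0.001], [-0.002, -0.001, -1.0]]
ft_force: [-0.6, 0.6, 6.7]
grip_width: 0.0218
gripper_force: 24.7
```

```bash
python3 -m handwheel '0 0 .5 0 0 0 .1;0 0 2 0 0 0 .1;0 0 4 0 0 0 .1;0 0 6.5 0 0 0 .1;0 0 9 0 0 0 .1;0 0 11 0 0 0 .1;0 .5 12 0 0 0 .1;0 1.9 12 0 0 0 .1'; python3 -m handwheel '-.5 3 0 0 0 0 .1;-1 6 0 0 0 0 .1;-1.5 9 0 0 0 0 .1;-2 12 0 0 0 0 .1;-2.5 15 0 0 0 0 .1;-3 18 0 0 0 0 .1;-3.5 21 0 0 0 0 .1;-4 24 0 0 0 0 .1';python3 -m handwheel '-.3 3 0 0 0 0 .1;-.6 6 0 0 0 0 .1;-.9 9 0 0 0 0 .1;-1.2 12 0 0 0 0 .1;-1.5 15 0 0 0 0 .1;-1.7 18 0 0 0 0 .1;-1.9 21 0 0 0 0 .1;-2 24 0 0 0 0 .1';python3 -m handwheel '0 3 0 0 0 0 .1;0 6 0 0 0 0 .1;0 8 0 0 0 0 .1;0 9 0 0 0 0 .1;0 9 -2 0 0 0 .1;0 9 -4 0 0 0 .1;0 9 -5 0 0 0 .1;0 9 -5 0 0 0 .1'
```

```text
time_s: 24.78
position: [0.565, -0.2918, 0.1366]
tool_rot: [[-1.0, 0.001, 0.004], [0.001, 1.0, -0.003], [-0.004, -0.003, -1.0]]
ft_force: [0.2, 0.2, -0.3]
grip_width: 0.022
gripper_force: 24.6
time_s: 25.45
position: [0.5228, -0.048, 0.133]
tool_rot: [[-1.0, -0.001, -0.003], [-0.001, 1.0, 0.001], [0.003, 0.001, -1.0]]
ft_force: [0.3, -0.1, -1.9]
grip_width: 0.0217
gripper_force: 24.6
time_s: 26.12
position: [0.5024, 0.1915, 0.133]
tool_rot: [[-1.0, -0.001, -0.003], [-0.001, 1.0, -0.0], [0.003, -0.0, -1.0]]
ft_force: [0.8, 0.4, -0.1]
grip_width: 0.0219
gripper_force: 24.6
time_s: 26.78
position: [0.5027, 0.2787, 0.0816]
tool_rot: [[-1.0, -0.0, -0.006], [-0.0, 1.0, -0.002], [0.006, -0.002, -1.0]]
ft_force: [-0.9, -0.5, -0.2]
grip_width: 0.0217
gripper_force: 24.6
```

```bash
python3 -m handwheel '0 0 -1.5 0 0 0 .1;0 0 -3.5 0 0 0 .1;0 0 -5 0 0 0 .1;0 0 -5.9 0 0 0 .1;0 0 -5.9 0 0 0 .1;0 0 -5.9 0 0 0 .1';python3 -m handwheel '0 0 -.1 0 0 0 .1;0 0 -.1 0 0 0 .1'; python3 - <<'E'
from h import *
S=Cam("scene")
a=S.im[160:235,210:310]
cv2.imwrite("pics/c7.png",cv2.resize(a,(400,300),interpolation=2)[:,:,::-1])
E
```

```text
time_s: 27.28
position: [0.5048, 0.2793, 0.0259]
tool_rot: [[-1.0, -0.0, 0.0], [-0.0, 1.0, 0.0], [-0.0, 0.0, -1.0]]
ft_force: [0.1, 0.1, 0.7]
grip_width: 0.0218
gripper_force: 24.6
time_s: 27.45
position: [0.505, 0.2795, 0.0253]
tool_rot: [[-1.0, -0.001, 0.002], [-0.001, 1.0, 0.0], [-0.002, 0.0, -1.0]]
ft_force: [0.1, -0.8, 0.4]
grip_width: 0.0222
gripper_force: 24.6
```

View pics/c7.png

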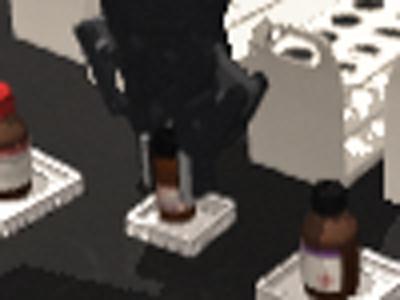

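The vial hangs inside the small tray's outline (crop 178,190) with clearance all round. Lowering to contact.

```bash
python3 -m handwheel '0 0 -.2 0 0 0 .1;0 0 -.4 0 0 0 .1;0 0 -.4 0 0 0 .1';python3 -m handwheel '0 0 -.1 0 0 0 .1;0 0 -.1 0 0 0 .1';python3 -m handwheel '0 0 -.1 0 0 0 .1;0 0 -.1 0 0 0 .1'
```

```text
time_s: 27.75
position: [0.5044, 0.2793, 0.0201]
tool_rot: [[-1.0, -0.001, -0.0], [-0.001, 1.0, -0.0], [0.0, -0.0, -1.0]]
ft_force: [-0.8, -0.1, -0.2]
grip_width: 0.0216
gripper_force: 24.6
time_s: 27.92
position: [0.5045, 0.2794, 0.0197]
tool_rot: [[-1.0, -0.001, 0.0], [-0.001, 1.0, 0.0], [-0.0, 0.0, -1.0]]
ft_force: [-0.3, -1.1, 3.1]
grip_width: 0.0216
gripper_force: 25.0
time_s: 28.08
position: [0.5046, 0.2794, 0.0196]
tool_rot: [[-1.0, -0.001, 0.001], [-0.001, 1.0, 0.0], [-0.001, 0.0, -1.0]]
ft_force: [-3.1, -1.6, 12.1]
grip_width: 0.0221
gripper_force: 26.0
```

```bash
python3 -m handwheel '0 0 .05 0 0 0 .1;0 0 .05 0 0 0 .3;0 0 .05 0 0 0 .45;0 0 .05 0 0 0 .55;0 0 .05 0 0 0 .6;0 0 2 0 0 0 .6;0 0 5.5 0 0 0 .6;0 0 9 0 0 0 .6'; python3 -m handwheel '0 0 3 0 0 0 .6;0 0 6 0 0 0 .6;0 -4 8 0 0 0 .6;0 -8 8 0 0 0 .6;0 -12 8 0 0 0 .6;0 -16 8 0 0 0 .6;0 -18 8 0 0 0 .6;0 -18 8 0 0 0 .6';python3 - <<'E'
from h import *
S,T=Cam("scene"),Cam("top")
a=S.im[170:360,180:530];b=T.im[190:310,130:490]
cv2.imwrite("pics/c8.png",np.vstack([cv2.resize(a,(640,347),interpolation=2),cv2.resize(b,(640,213),interpolation=2)])[:,:,::-1])
E
```

```text
time_s: 28.75
position: [0.5039, 0.2792, 0.1084]
tool_rot: [[-1.0, -0.0, -0.003], [-0.0, 1.0, -0.001], [0.003, -0.001, -1.0]]
ft_force: [0.1, 0.7, -0.3]
grip_width: 0.0512
gripper_force: 0.0
time_s: 29.42
position: [0.5047, 0.0959, 0.1883]
tool_rot: [[-1.0, 0.004, -0.0], [0.004, 1.0, -0.001], [0.0, -0.001, -1.0]]
ft_force: [0.3, -0.6, -0.5]
grip_width: 0.0513
gripper_force: 0.0
```

View pics/c8.png

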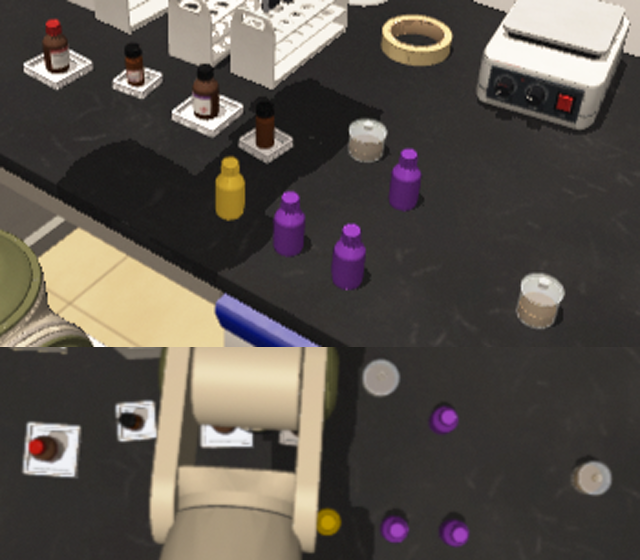

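All four stand upright in their own trays: crop (56,50), (134,65), (206,93) and (264,125). The weighing bottles and lookalikes haven't moved. Handing in.

```bash
python3 -c "from rig import env;print(env.close_job())"
```

```text
the job is handed in; nothing more can be done
None
```

The job is handed in: the two vials stand upright in the small trays and the two brown bottles in the large ones, with the weighing bottles left where they were; the last reading was 29.4 s, though the hand-in gave no verdict.

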